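Screw the winged filler plug into a gear housing without cross-threading

TASK

Close the gear housing's filler port with the winged plug. Stand the plug in the mouth of the port with its wing in line with the housing's long side and let it rest there, press lightly and turn it backward (anticlockwise seen from above) until it drops into the thread start, then screw it forward (clockwise) until it stops fully home, and let go. Do it gently: neither press nor turn hard against the thread.

Things in the scene. Friction and masses are not known exactly. Their poses are not given: they have to be found in the camera images.
- plug_wing (a point): Centre of the wing (grip) of the loose winged steel plug, 62 mm tall, 0.1 to 0.2 kg, standing upright on the worktop. The wing is a flat plate 40 mm long (this frame's x), 10 mm thick (y) and 24 mm high; its middle (this point) is 50 mm above the plug's foot. Below the wing is a flange 48 mm across, its top 12 mm and its underside 16 mm below this point. A half turn changes nothing.
- plug: The same plug, origin at the centre of its foot, z up, x along the wing. Shank 24 mm across, its nose tapered to 18 mm over the lowest 6 mm.
- plug_lugs (a point): Middle of the plug's two thread lugs, 15 mm above its foot and 35 mm below the wing's centre: round pins 6 mm thick that stick out of the shank along +x and -x, below the wing's ends, 36 mm across over both.
- housing: Cast aluminium gear housing fixed to the worktop. Origin at the centre of its underside. Foot 130 mm (its x, the long side) by 84 mm, 8 mm high; body 104 x 70 mm, 40 mm high, with two small ribs on top along x; a shaft stub out of its -x end; in the middle an upright round collar 50 mm across. Over 50 N between plug and housing counts as forced; 3 to 6 N of pressure is plenty.
- port_mouth (a point): Centre of the port's mouth at the collar's top, 62 mm above the worktop; x along the housing's long side. The bore is 39 mm wide for the lugs, 26.4 mm for the shank. Inside is a fixed two-start thread ring; its angle is unknown and differs each time. Wing centre above this point: 34 mm with the lugs on the thread's upper face, 22.5 mm dropped into the start, 17.5 mm fully home.
- thread_top (a point): Centre of the thread's flat upper face, on which the lugs first rest, 4 mm below the mouth. With the wing along x the lugs always rest on it. From there the plug drops after about 0.6 to 1.5 rad of turning anticlockwise (a start gap for each lug, 1.0 rad wide). Turned clockwise instead, the lugs run into a 4 mm high tooth and jam.
- thread_gap (a point): Centre of the port at the height of the start gaps' floor, 11.5 mm below the upper face. The far (anticlockwise) side of each gap is a wall, met about 0.5 rad after the drop begins. If the lugs catch on the near edge half-way down, turn a little farther back. Only with the lugs right down on this floor can the plug be turned clockwise under the thread.
- thread_end (a point): Centre of the port at the height of the lugs' undersides when fully home, 5 mm below the gap floor. Turning clockwise from the drop, the lugs follow a helix down (5 mm over 1.05 rad, about 2 mm of play up and down) to a hard stop after 1.0 to 1.8 rad in all, felt as a torque: turning is free below 0.1 N m, 0.2 N m is the stop, 0.7 N m is too much. The flange is then 1.5 mm above the collar.
Mind the look-alikes: they are no part of the job. There is more than one size of the plug; the job needs the larger.

How it is judged:
On the way, in this order (a step that is already met when the one before it is completed fails the run):
1. the plug rests upright in the port's mouth, lugs on the thread's upper face, wing in line with the housing's long side (horizontal distance between plug_wing and port_mouth below 0.005 m and z of plug_wing in the frame of port_mouth between 0.031 and 0.0365 m and angle between the x axis of plug and the x axis of housing, either way round below 0.25 rad and contact force between plug and housing above 0.3 N), for 0.2 s.
2. turned backward, the plug has dropped into the thread start (z of plug_wing in the frame of port_mouth below 0.025 m and horizontal distance between plug_wing and port_mouth below 0.005 m), for 0.1 s.
At the end, for the whole second after the job is handed in: The plug is screwed fully home and at rest: wing centre at most 19 mm above the port's mouth (17.5 mm at the end of the thread), within 4 mm of its axis, upright within 0.08 rad (z of plug_wing in the frame of port_mouth below 0.019 m and horizontal distance between plug_wing and port_mouth below 0.004 m and angle between plug's own z axis and vertical below 0.08 rad and linear speed of plug below 0.01 m/s); the robot touches nothing.
It fails at once if the plug is forced: pressed or turned against the housing or its thread with more than 50 N (contact force between plug and housing above 50 N).
It also fails if it takes over 72 s, if anything falls off the work surface, if the arm or the gripper's body presses on something with over 40 N, if the wrist force passes 120 N, or if a joint passes its speed limit or range.

ROBOT

A 6-joint arm with a two-finger parallel gripper is mounted at the origin on a cart in front of the work surface, level with it; the furniture and walls round the work are solid. World frame = base frame: x ahead of the robot, y to its left, z up, the work surface at z = 0. Lengths are in m, angles in rad, forces in N, time in s.
With the tool pointing down it reaches from about 0.275 to 0.875 m from the base axis. Payload 12.5 kg.
Tool frame: the origin (TCP) lies on the centre line of the jaws, within the pads' length; the fingertips stand r.finger_overhang ahead of it and the grasp point (between the pads) lies 3 mm ahead of it (r.finger_overhang is the distance from the TCP to the fingertips, in m); z points along the fingers, y is the line along which they close (so a half turn about z gives the same grasp; the last joint's range is limited). The gripper opens to 85 mm and grips with 20 to 120 N. Pads are 22 mm wide; open, the fingers measure 114 mm over their backs; the gripper's body (76 mm by 85 mm) begins 54 mm behind the grasp point. The pads swing forward as they close: fully open they stand 13 mm farther back than shut.
Start: joints at [1.059, 0.351, 1.652, -0, 1.139, -0.085], TCP at [0.228, 0.501, 0.253] pointing down, gripper open.
Joint ranges: [-2.75, 2.75], [-0.79, 2.1], [0.01, 2.65], [-1.57, 4.71], [0.07, 3.14], [-2.87, 2.87]. Speed limits (rad/s): [2.22, 2.22, 2.79, 3.14, 3.14, 3.14].

INTERFACE

Orientations are given as a unit quaternion [x, y, z, w].
In Python, from cell import r, optics gives the robot as it stands. The module is installed in compiled form; this text tells all that it offers. Calls block until the motion is done:
- r.move_to(position, orientation): joint-space move of the TCP to a pose.
- r.move_linear(position, rot=None, vel=0.15): straight line of the TCP; rot=None keeps the orientation; vel is the mean speed in m/s.
- r.set_joints(angles): joint-space move.
- r.set_gripper(opening, squeeze=None): opening from 0.0 (shut) to 1.0 (fully open); squeeze is the grip in N (None keeps the last); returns when the fingers have stopped.
- r.sleep(seconds).
- r.inverse_kinematics(position, orientation): joint angles nearest the present ones, or None.
- optics.get_image(name): name is "scene" or "top" or "wrist"; returns a dict with "pixels" (400x640x3 uint8, red, green, blue), "depth" (400x640 float32, m along the optical axis (not along the pixel's ray), 0 where there is no reading), "fx", "fy", "cx", "cy" (pixels), "camera_from_world" (4x4, takes a point from world to camera coordinates); the wrist camera has in their place "mount" (4x4, takes a point from camera to tool coordinates, whose origin is the TCP and whose axes are the flange's). Camera axes: x right, y down, z forward; pixel columns grow to the right and rows downward; lengths in m; the calibration is good to about 2 mm. A picture is of the moment at which its call begins: read the wrist's pose just before it.
A pose or a line that the arm cannot do raises r.PlanningError and nothing moves.
- r.hand_in(): hands the job in; it is judged then, once.
Readings, each from a call of its own:
- r.current_t(): time.
- r.current_q(): joint angles.
- r.current_qvel(): joint speeds.
- r.current_effort(): joint torques, N m.
- r.current_tool_pos(): TCP position.
- r.current_ee_rot(): TCP orientation.
- r.current_contact_force(): force on the tool from outside, world axes, zero at the start.
- r.current_torque(): the same for the moment, N m.
- r.current_opening(): opening from 0.0 (shut) to 1.0 (fully open).
- r.current_finger_force(): force on a finger pad.
Only numpy, scipy, OpenCV 4.12 (cv2) and the standard library are available. Lean on these libraries where they do the work, as an engineer would, in place of code of your own. Each camera call takes 0.05 s, during which the arm holds its last target. There are 200 camera calls.

## Working session

There is one attempt and no reset: what is moved stays moved. The work goes in short steps, each a Python script; the robot and the scene stay as the last script left them, time stands still between calls to the robot, and variables do not carry over. Pictures are saved under pics/ and viewed, at most 10 in all, crops included, and the job is handed in when it is done.

```bash
mkdir -p pics; python3 - <<'E'
from cell import r, optics
import cv2,numpy as np,pickle
for n in("scene","top"):
    d=optics.get_image(n); cv2.imwrite(f"pics/{n}0.png",d["pixels"][:,:,::-1]); pickle.dump(d,open(f"{n}0.pkl","wb"))
    print(n,d["fx"],d["cx"],d["cy"],np.linalg.inv(d["camera_from_world"]).round(3))
print(r.finger_overhang,r.current_t(),r.current_ee_rot(),r.current_contact_force(),r.current_torque())
E
```

```text
scene 502.2646239897651 325.6923098875313 200.21955706339517 [[-0.626 -0.322  0.71  -0.023]
 [-0.779  0.288 -0.557  0.508]
 [-0.025 -0.902 -0.432  0.427]
 [ 0.     0.     0.     1.   ]]
top 376.9474165501412 316.13723818902395 196.26839577859909 [[-0.139 -0.97   0.198  0.401]
 [-0.99   0.138 -0.023  0.049]
 [-0.005 -0.199 -0.98   0.89 ]
 [ 0.     0.     0.     1.   ]]
0.022 0.1 [ 2.11804723e-01  9.77311873e-01 -4.90312126e-04 -1.50412670e-04] [-0.01165474 -0.86129368 -0.0327737 ] [-0.02165231 -0.02943873 -0.05028563]
```

View pics/scene0.png

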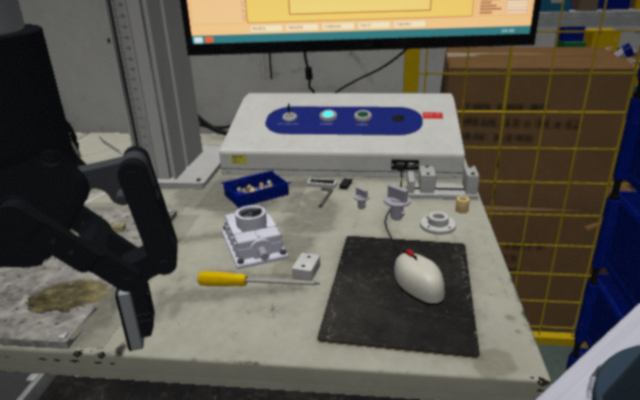

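View pics/top0.png

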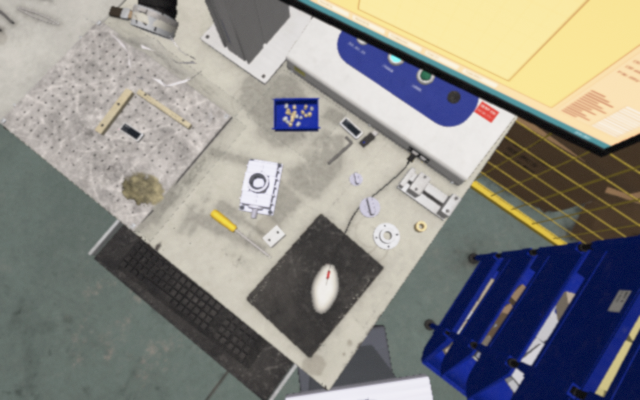

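The scene image shows the housing at about (253,235), the larger plug at (398,203) and the smaller at (362,198). In the top image they are at (259,185), (369,206) and (355,178). I'll enlarge both top regions and get rough positions.

```bash
cat >h.py <<'E'
import numpy as np,cv2
def px2w(d,u,v,z,T=None):
    "pixel -> world point at height z; T = world_from_camera"
    if T is None: T=np.linalg.inv(d["camera_from_world"])
    ray=T[:3,:3]@np.array([(u-d["cx"])/d["fx"],(v-d["cy"])/d["fy"],1]); o=T[:3,3]
    return o+ray*(z-o[2])/ray[2]
def depth2w(d,u,v,T=None):
    if T is None: T=np.linalg.inv(d["camera_from_world"])
    z=d["depth"][v,u]; return T[:3,:3]@(np.array([(u-d["cx"])/d["fx"],(v-d["cy"])/d["fy"],1])*z)+T[:3,3]
E
python3 - <<'E'
import pickle,cv2,numpy as np
from h import *
d=pickle.load(open("top0.pkl","rb"));p=d["pixels"][:,:,::-1]
a=p[150:220,225:295];b=p[160:230,330:400]
cv2.imwrite("pics/c1.png",cv2.resize(np.hstack([a,b]),None,fx=5.7,fy=5.7,interpolation=cv2.INTER_CUBIC)[:, :800])
print("port",px2w(d,258,183,.062),"plug",px2w(d,369,205,.06),"small",px2w(d,355,178,.045))
for u,v in((369,206),(355,178),(259,174),(250,185)):print(depth2w(d,u,v))
E
```

```text
port [0.61696166 0.15506131 0.062     ] plug [ 0.53236607 -0.08489566  0.06      ] small [ 0.60170954 -0.06591237  0.045     ]
[ 0.53005992 -0.08444533  0.06044446]
[ 0.60408216 -0.06726919  0.03501674]
[0.63879631 0.15107194 0.05755004]
[0.61559327 0.17386369 0.05926677]
```

View pics/c1.png

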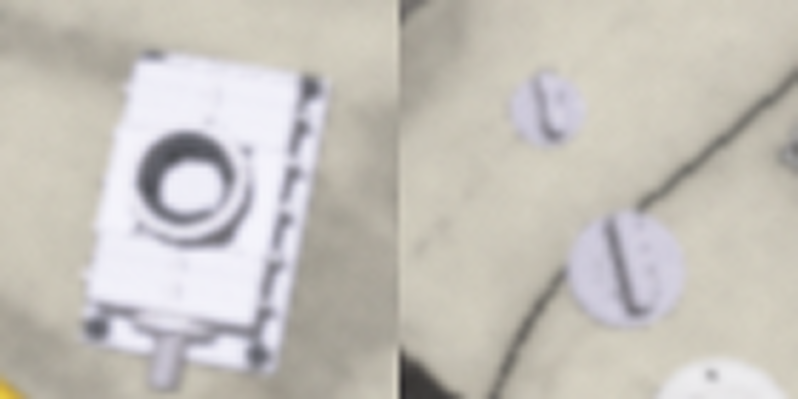

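The crop shows the port mouth at crop (190,185), with the stub (-x end) pointing down. The large plug's wing runs from (612,225) to (640,310). Next are wrist views from above each.

```bash
cat >>h.py <<'E'
from scipy.spatial.transform import Rotation as R
def down(yaw):
    "tool z down, tool x at world yaw"
    return (R.from_euler('z',yaw)*R.from_euler('x',np.pi)).as_quat()
def wristT(p,q,d):
    T=np.eye(4);T[:3,:3]=R.from_quat(q).as_matrix();T[:3,3]=p
    return T@d["mount"]
E
python3 - <<'E'
from cell import r,optics
from h import *
import pickle
d=pickle.load(open("top0.pkl","rb"))
f=lambda a,z:px2w(d,*a,z)
c=lambda x,y,o,v0:(o+x/5.7,v0+y/5.7)
w=f(c(612-399,225,330,160),.06)-f(c(640-399,310,330,160),.06); wy=np.arctan2(w[1],w[0])
h=f(c(228,75,225,150),.04)-f(c(168,370,225,150),.04); hy=np.arctan2(h[1],h[0])
print("wing yaw",wy,"housing yaw",hy,r.current_ee_rot())
for n,p,yaw in(("port",(.617,.155,.26),hy),("plug",(.531,-.085,.26),wy)):
    for y in(yaw,yaw+np.pi):
        print(n,y,r.inverse_kinematics(p,down(y)))
    y=min((yaw,yaw+np.pi),key=lambda y:abs(r.inverse_kinematics(p,down(y))[5]) if r.inverse_kinematics(p,down(y)) is not None else 9)
    r.move_to(p,down(y)); r.sleep(.3)
    P,q=r.current_tool_pos(),r.current_ee_rot(); d=optics.get_image("wrist")
    d["T"]=wristT(P,q,d); pickle.dump(d,open(f"w_{n}.pkl","wb")); cv2.imwrite(f"pics/w_{n}.png",d["pixels"][:,:,::-1])
    print(n,y,P,d["T"].round(3),d["fx"],r.current_t(),r.current_q())
E
```

```text
wing yaw 0.14793519265082053 housing yaw -0.3071184013015963 [ 2.11804723e-01  9.77311873e-01 -4.90312126e-04 -1.50412670e-04]
port -0.3071184013015963 [ 1.72963635e-01  5.02346683e-01  1.40475957e+00 -4.44089210e-16
  1.23448640e+00  2.05087836e+00]
port 2.8344742522881967 [ 0.17296363  0.50234668  1.40475957  0.          1.2344864  -1.09071429]
port 2.8344742522881967 [0.61685636 0.15538738 0.26003293] [[ 0.302  0.916  0.265  0.549]
 [ 0.953 -0.29  -0.082  0.176]
 [ 0.001  0.277 -0.961  0.38 ]
 [ 0.     0.     0.     1.   ]] 294.91384690914794 2.3333 [ 1.73470622e-01  5.02277430e-01  1.40482761e+00  1.92795038e-05
  1.23444879e+00 -1.09062946e+00]
plug 0.14793519265082053 [-2.45306604e-01  3.21499979e-01  1.67570674e+00 -4.44089210e-16
  1.14438593e+00  1.17755453e+00]
plug 3.2895278462406137 [-0.2453066   0.32149998  1.67570674  0.          1.14438593 -1.96403812]
plug 0.14793519265082053 [ 0.53104777 -0.08486194  0.25997359] [[ 0.148 -0.95  -0.275  0.601]
 [-0.989 -0.143 -0.04  -0.075]
 [-0.002  0.278 -0.961  0.38 ]
 [ 0.     0.     0.     1.   ]] 294.91384690914794 4.6417 [-2.45154519e-01  3.21559080e-01  1.67566139e+00  6.19967913e-06
  1.14436499e+00  1.17742164e+00]
```

View pics/w_port.png

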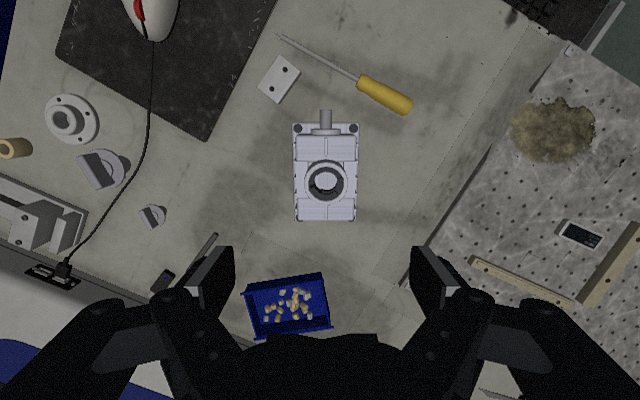

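View pics/w_plug.png

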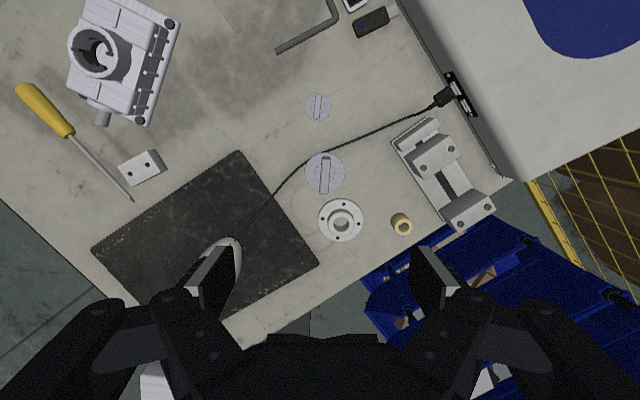

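In the wrist views the port mouth is at (325,180) with the housing axis almost vertical, and the large plug is at (325,174). I'll crop both for sub-pixel precision.

```bash
python3 - <<'E'
import pickle
from h import *
a=pickle.load(open("w_port.pkl","rb"));b=pickle.load(open("w_plug.pkl","rb"))
A=a["pixels"][105:230,275:375,::-1];B=b["pixels"][145:205,292:358,::-1]
A=cv2.resize(A,(400,500),interpolation=cv2.INTER_CUBIC);B=cv2.resize(B,(396,360),interpolation=cv2.INTER_CUBIC)
o=np.zeros((500,800,3),np.uint8);o[:,:400]=A;o[:360,404:]=B;cv2.imwrite("pics/c2.png",o)
E
```

```text
(no output)
```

View pics/c2.png

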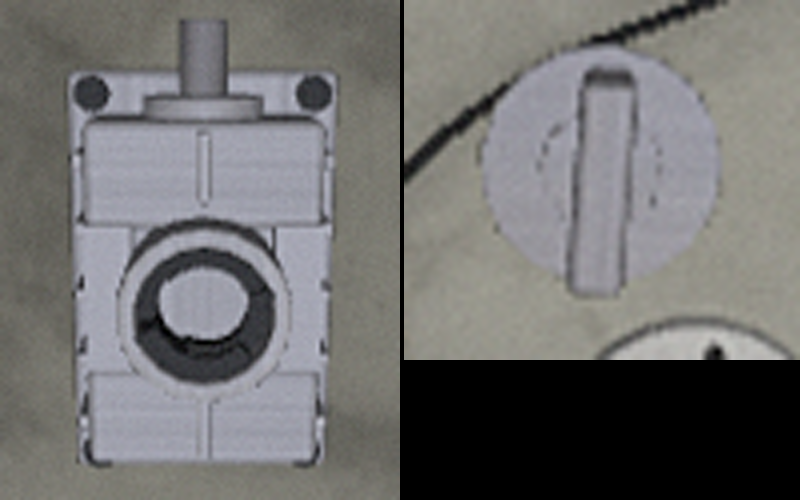

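The mouth (z 0.062) is centred at crop (205.5,316) and the ribs run (203,165) to (205,415). The wing top (z 0.062) is centred at (602,190) with its axis from (593.5,294) to (611.5,85). The flange (z 0.038) is centred at (601.5,162.5).

```bash
python3 - <<'E'
import pickle
from h import *
a=pickle.load(open("w_port.pkl","rb"));b=pickle.load(open("w_plug.pkl","rb"));t=pickle.load(open("top0.pkl","rb"))
fa=lambda x,y,z:px2w(a,275+(x+.5)/4-.5,105+(y+.5)/4-.5,z,a["T"])
fb=lambda x,y,z:px2w(b,292+(x-404+.5)/6-.5,145+(y+.5)/6-.5,z,b["T"])
print("mouth",fa(205.5,316,.062),"ctop",px2w(t,258.3,182.5,.062),"diam",fa(278,316,.062)-fa(133,316,.062),fa(205,386,.062)-fa(205,246,.062))
h=fa(203,165,.042)-fa(205,415,.042);print("hyaw",np.arctan2(h[1],h[0]))
print("wing",fb(602,190,.062),"flange",fb(601.5,162.5,.038),fb(720,162,.038)-fb(483,162,.038))
w=fb(611.5,85,.062)-fb(593.5,294,.062);print("wyaw",np.arctan2(w[1],w[0]),np.linalg.norm(w))
# depth-based
T=a["T"];v,u=np.mgrid[150:215,290:362];P=np.array([depth2w(a,x,y,T) for x,y in zip(u.ravel(),v.ravel())])
s=P[abs(P[:,2]-.062)<.004];c,rr=cv2.minEnclosingCircle(s[:,:2].astype(np.float32));print("collar depth",c,rr,s[:,2].mean(),len(s))
T=b["T"];v,u=np.mgrid[145:205,292:358];P=np.array([depth2w(b,x,y,T) for x,y in zip(u.ravel(),v.ravel())])
s=P[abs(P[:,2]-.062)<.005];print("wing depth",cv2.minAreaRect(s[:,:2].astype(np.float32)),s.mean(0))
s=P[(P[:,2]>.03)&(P[:,2]<.045)];print("flange depth",cv2.minEnclosingCircle(s[:,:2].astype(np.float32)),s[:,2].mean())
E
```

```text
mouth [0.62368386 0.15809135 0.062     ] ctop [0.6180211  0.15426328 0.062     ] diam [0.01213949 0.03832475 0.        ] [ 0.03807326 -0.01187967  0.        ]
hyaw 2.846745109619783
wing [ 0.5335927  -0.08781238  0.062     ] flange [ 0.53398067 -0.08784899  0.038     ] [ 0.00690123 -0.04604387  0.        ]
wyaw 0.06706429297828628 0.039255878417781664
collar depth (0.6239259243011475, 0.15715081989765167) 0.02502947486937046 0.06097515848242795 773
wing depth ((0.5326550006866455, -0.08790002018213272), (0.04015348479151726, 0.01001801248639822), 4.271984577178955) [ 0.53347694 -0.08781182  0.06156422]
flange depth ((0.5324313044548035, -0.0877624899148941), 0.024007733911275864) 0.038283605514822815
```

```bash
cat >>h.py <<'E'
def near(p,q,imu):pass
def region(d,T,c,rad,z0,z1):
    v,u=np.mgrid[0:260,0:640]; ok=d["depth"][:260]>0
    z=d["depth"][:260][ok];u=u[ok];v=v[ok]
    P=np.c_[(u-d["cx"])/d["fx"]*z,(v-d["cy"])/d["fy"]*z,z]@T[:3,:3].T+T[:3,3]
    return P[(np.hypot(*(P[:,:2]-c).T)<rad)&(P[:,2]>z0)&(P[:,2]<z1)]
def circle(P):
    "least-squares circle through points (x,y)"
    A=np.c_[2*P[:,:2],np.ones(len(P))]; s=np.linalg.lstsq(A,(P[:,:2]**2).sum(1),rcond=None)[0]
    return s[:2],np.sqrt(s[2]+s[0]**2+s[1]**2)
E
python3 - <<'E'
from cell import r,optics
from h import *
import pickle
hy=2.8467-np.pi
def look(p,y,n):
    r.move_to(p,down(y)); r.sleep(.3)
    P,q=r.current_tool_pos(),r.current_ee_rot(); d=optics.get_image("wrist"); d["T"]=wristT(P,q,d)
    pickle.dump(d,open(n+".pkl","wb")); cv2.imwrite("pics/"+n+".png",d["pixels"][:,:,::-1]); return d
d=look((.622,.1577,.26),hy,"w_port2")
s=region(d,d["T"],(.6235,.1575),.03,.058,.066);print("collar",cv2.minEnclosingCircle(s[:,:2].astype(np.float32)),circle(s),s[:,2].mean(),len(s))
d=look((.533,-.0878,.26),.07,"w_plug2")
s=region(d,d["T"],(.533,-.0878),.03,.056,.066);print("wing",cv2.minAreaRect(s[:,:2].astype(np.float32)),s.mean(0))
s=region(d,d["T"],(.533,-.0878),.03,.03,.045);print("fl",cv2.minEnclosingCircle(s[:,:2].astype(np.float32)))
print(r.current_t(),r.current_q())
E
```

```text
collar ((0.6237733960151672, 0.1578570306301117), 0.02491656504571438) (array([0.62415171, 0.15765477]), np.float64(0.02097201406939134)) 0.06102751384571187 795
wing ((0.5331324934959412, -0.08764590322971344), (0.03907281160354614, 0.009010961279273033), 4.155424118041992) [ 0.53360446 -0.08766029  0.06148339]
fl ((0.5326524972915649, -0.08782331645488739), 0.023938987404108047)
7.375 [-2.48576967e-01  3.26251969e-01  1.66924845e+00  2.22507225e-05
  1.14617552e+00  1.25160166e+00]
```

The two opposite views agree to within 1 mm. Now the grasp.

```bash
python3 - <<'E'
from cell import r,optics
from h import *
q=down(.073)
r.move_to((.5332,-.0877,.12),q); r.move_linear((.5332,-.0877,.065),q,vel=.08)
print("F0",r.current_contact_force(),r.current_tool_pos())
r.set_gripper(0.3); print(r.current_contact_force())
r.set_gripper(0.0,25)
print("grip",r.current_opening(),r.current_finger_force(),r.current_contact_force(),r.current_tool_pos())
r.move_linear((.5332,-.0877,.15),vel=.1); r.sleep(.3)
print("lift",r.current_opening(),r.current_finger_force(),r.current_contact_force(),r.current_torque(),r.current_t())
E
```

```text
F0 [-0.68552271 -0.74954504  0.85925504] [ 0.53344518 -0.08776431  0.06529323]
[-0.80472878  0.58088847  0.50133261]
grip 0.10904448173135986 28.62096279859543 [ 0.01771802 -0.23292051  1.83021528] [ 0.53324555 -0.08776308  0.06507989]
lift 0.1181435667167167 28.164733350276947 [-0.16340329 -0.01303174 -1.63507224] [-0.01968665  0.01339698  0.02636955] 11.0
```

```bash
cat >>h.py <<'E'
hy=2.8467-np.pi
M=np.array([.6238,.1577])
E
python3 - <<'E'
from cell import r,optics
from h import *
q=down(hy)
r.move_linear((.5332,-.0877,.17),vel=.15)
r.move_to((*M,.17),q); r.sleep(.3)
r.move_linear((*M,.132),q,vel=.08); r.sleep(.2)
b=r.current_contact_force();bt=r.current_torque();print(b,bt,r.current_tool_pos(),r.current_q()[5],r.current_t())
z=.132
while z>.1085:
    z-=.001; r.move_linear((*M,z),q,vel=.03); f=r.current_contact_force()-b
    if np.linalg.norm(f)>1 or z<.113: print(round(z,4),f.round(2),(r.current_torque()-bt).round(3))
    if f[2]>3 or np.hypot(*f[:2])>8: break
print(r.current_tool_pos(),r.current_opening(),r.current_t())
d=optics.get_image("wrist");cv2.imwrite("pics/in.png",d["pixels"][:,:,::-1])
d=optics.get_image("scene");cv2.imwrite("pics/ins.png",cv2.resize(d["pixels"][150:290,170:330,::-1],None,fx=4,fy=4))
E
```

```text
[-0.30444827 -0.07249156 -0.40141219] [-0.05084152  0.03131775 -0.04973465] [0.62405022 0.15775771 0.13253909] 2.041017264578609 13.4333
0.131 [ 0.29  0.09 -1.43] [ 0.082 -0.083  0.05 ]
0.13 [-0.07 -0.25 -1.65] [ 0.052 -0.026  0.079]
0.129 [-0.32 -0.55 -1.15] [ 0.097 -0.028  0.076]
0.128 [-0.51  0.14 -1.64] [ 0.001 -0.009  0.027]
0.127 [ 1.16 -0.88 -0.77] [ 0.057  0.006 -0.044]
0.126 [ 0.82 -0.04 -2.07] [ 0.059 -0.016 -0.021]
0.125 [ 0.1   0.07 -1.11] [-0.001  0.028  0.04 ]
0.124 [ 1.36  0.14 -1.6 ] [0.05  0.026 0.031]
0.123 [-0.2  -1.13 -1.46] [ 0.056 -0.024  0.065]
0.122 [-0.15 -0.2  -2.19] [ 0.058 -0.025  0.076]
0.121 [ 0.15  0.41 -1.44] [ 0.06  -0.024  0.005]
0.12 [ 0.59  0.05 -2.22] [ 0.038 -0.     0.024]
0.119 [ 0.54  0.93 -1.9 ] [ 0.096 -0.048  0.059]
0.118 [ 0.29 -0.33 -1.12] [ 0.059 -0.017  0.063]
0.117 [ 0.12  0.03 -1.14] [ 0.071 -0.04   0.05 ]
0.116 [ 0.65  0.29 -1.55] [-0.025 -0.067  0.031]
0.115 [ 0.05 -0.04 -1.68] [ 0.01  -0.023  0.05 ]
0.114 [ 1.48  0.32 -1.21] [ 0.144 -0.076  0.069]
0.113 [ 0.51 -0.38 -1.55] [ 0.079 -0.042  0.036]
0.112 [ 0.12 -1.22 -1.96] [0.065 0.017 0.04 ]
0.111 [ 0.49 -0.35 -1.01] [ 0.05  -0.08   0.047]
0.11 [-1.03 -0.48  5.32] [-0.101  0.305  0.056]
[0.62404408 0.15773893 0.11071161] 0.10672190958935569 18.9333
```

The lugs touched at TCP z 0.1107, where 0.111 was predicted. Next I'll hold, then turn back under light pressure.

```bash
cat >>h.py <<'E'
W=-1.9
def step(r,z,yaw,dyaw,tgt,dmax=.0008):
    "one move: turn by dyaw while regulating press; returns z,yaw,press,torque"
    f=r.current_contact_force()[2]-W
    z+=float(np.clip((f-tgt)*1.0e-4,-dmax,.0005)); yaw+=dyaw
    r.move_linear((*M,z),down(yaw),vel=.03)
    return z,yaw,r.current_contact_force()[2]-W,r.current_torque()[2]
E
python3 - <<'E'
from cell import r,optics
from h import *
r.sleep(.3); z,yaw=.110,hy
print(r.current_contact_force(),r.current_tool_pos(),r.current_t())
for i in range(70):
    f=r.current_contact_force()[2]-W
    if f<1.5: # nothing beneath: lower without turning
        z-=.0007; r.move_linear((*M,z),down(yaw),vel=.03); f,m=r.current_contact_force()[2]-W,r.current_torque()[2]
    else: z,yaw,f,m=step(r,z,yaw,.05,4)
    p=r.current_tool_pos(); F=r.current_contact_force()
    print(i,"z%.4f p%.4f yaw%.2f f%.1f m%.3f lat %.1f %.1f t%.2f"%(z,p[2],yaw-hy,f,m,*F[:2],r.current_t()))
    if abs(m)>.3 or f>12 or np.hypot(*F[:2])>12 or p[2]<.0998 or yaw-hy>2.0 or (p[2]<.102 and f>4): break
E
```

```text
[-1.5882687  -0.59764696  6.2669365 ] [0.62405736 0.15772012 0.11067171] 19.3333
0 z0.1104 p0.1107 yaw0.05 f5.6 m0.033 lat 0.4 -0.6 t19.58
1 z0.1106 p0.1108 yaw0.10 f5.9 m0.050 lat 0.2 -0.3 t19.83
2 z0.1108 p0.1108 yaw0.15 f4.3 m0.047 lat 0.4 -0.1 t20.08
3 z0.1108 p0.1108 yaw0.20 f4.1 m0.027 lat -0.1 0.4 t20.33
4 z0.1108 p0.1108 yaw0.25 f4.6 m0.046 lat 0.8 0.0 t20.58
5 z0.1109 p0.1108 yaw0.30 f4.3 m0.020 lat 0.0 0.2 t20.83
6 z0.1109 p0.1108 yaw0.35 f4.1 m0.075 lat 0.6 0.3 t21.08
7 z0.1109 p0.1108 yaw0.40 f3.1 m0.013 lat -0.2 1.3 t21.33
8 z0.1108 p0.1108 yaw0.45 f4.4 m0.015 lat -0.3 1.3 t21.58
9 z0.1108 p0.1109 yaw0.50 f3.1 m-0.023 lat 0.2 0.5 t21.83
10 z0.1108 p0.1108 yaw0.55 f4.2 m0.082 lat 0.6 -0.5 t22.08
11 z0.1108 p0.1108 yaw0.60 f4.3 m0.054 lat -1.0 0.8 t22.33
12 z0.1108 p0.1108 yaw0.65 f4.2 m0.044 lat -0.4 0.5 t22.58
13 z0.1108 p0.1108 yaw0.70 f4.6 m0.047 lat -0.3 0.2 t22.83
14 z0.1109 p0.1108 yaw0.75 f3.2 m0.059 lat 0.1 0.5 t23.08
15 z0.1108 p0.1108 yaw0.80 f3.4 m0.028 lat 0.9 -0.0 t23.33
16 z0.1108 p0.1106 yaw0.85 f2.7 m0.013 lat -0.3 -0.5 t23.58
17 z0.1106 p0.1104 yaw0.90 f1
[... 462 characters left out ...]
067 yaw1.05 f-0.4 m0.046 lat 0.9 -0.7 t25.83
26 z0.1062 p0.1061 yaw1.05 f-0.4 m0.012 lat 0.4 0.4 t26.08
27 z0.1055 p0.1054 yaw1.05 f0.6 m-0.045 lat 0.8 -0.4 t26.33
28 z0.1048 p0.1047 yaw1.05 f-0.3 m0.025 lat 0.3 -1.0 t26.58
29 z0.1041 p0.1040 yaw1.05 f-0.3 m0.020 lat 0.9 -1.1 t26.83
30 z0.1034 p0.1033 yaw1.05 f0.1 m0.037 lat 1.5 -0.2 t27.08
31 z0.1027 p0.1026 yaw1.05 f-0.8 m-0.025 lat 0.8 0.1 t27.33
32 z0.1020 p0.1019 yaw1.05 f0.1 m0.045 lat 0.4 0.3 t27.58
33 z0.1013 p0.1012 yaw1.05 f0.2 m-0.019 lat 0.2 -0.6 t27.83
34 z0.1006 p0.1005 yaw1.05 f-0.2 m-0.013 lat -0.2 -0.1 t28.08
35 z0.0999 p0.0998 yaw1.05 f0.2 m-0.017 lat 1.2 0.5 t28.33
36 z0.0992 p0.0994 yaw1.05 f1.9 m0.019 lat -0.1 0.1 t28.58
```

It dropped 11.5 mm onto the gap floor. Now I'll screw it forward.

```bash
python3 - <<'E'
from cell import r,optics
from h import *
z,yaw=.0992,hy+1.05; y0=yaw; hot=0
for i in range(70):
    z,yaw,f,m=step(r,z,yaw,-.05 if y0-yaw<.9 else -.035,3)
    p=r.current_tool_pos(); F=r.current_contact_force()
    print(i,"z%.4f p%.4f turn%.2f f%.1f m%.3f lat %.1f %.1f t%.2f"%(z,p[2],yaw-y0,f,m,*F[:2],r.current_t()))
    hot=hot+1 if abs(m)>.14 else 0
    if abs(m)>.22 or hot>1 or f>12 or np.hypot(*F[:2])>12 or y0-yaw>1.84: break
print(r.current_q()[5])
E
```

```text
0 z0.0991 p0.0994 turn-0.05 f4.4 m-0.032 lat -0.5 -1.7 t28.83
1 z0.0992 p0.0994 turn-0.10 f4.7 m0.053 lat 0.5 0.8 t29.08
2 z0.0994 p0.0994 turn-0.15 f2.6 m-0.011 lat 0.1 0.4 t29.33
3 z0.0994 p0.0994 turn-0.20 f3.1 m-0.017 lat -1.4 0.2 t29.58
4 z0.0994 p0.0993 turn-0.25 f2.4 m0.027 lat 0.0 0.6 t29.83
5 z0.0993 p0.0992 turn-0.30 f1.8 m-0.067 lat 0.1 -0.4 t30.08
6 z0.0992 p0.0991 turn-0.35 f1.9 m-0.027 lat -0.3 -0.1 t30.33
7 z0.0991 p0.0990 turn-0.40 f1.1 m0.013 lat -0.3 0.3 t30.58
8 z0.0989 p0.0988 turn-0.45 f0.1 m0.020 lat 0.2 -0.5 t30.83
9 z0.0986 p0.0986 turn-0.50 f-0.3 m-0.027 lat -0.0 -0.8 t31.08
10 z0.0983 p0.0983 turn-0.55 f0.9 m0.043 lat 0.4 -0.7 t31.33
11 z0.0981 p0.0981 turn-0.60 f0.9 m-0.003 lat 0.7 -0.3 t31.58
12 z0.0978 p0.0978 turn-0.65 f1.6 m0.012 lat 0.2 -0.4 t31.83
13 z0.0977 p0.0976 turn-0.70 f-0.2 m-0.007 lat -0.4 0.4 t32.08
14 z0.0974 p0.0974 turn-0.75 f-0.5 m0.017 lat -0.4 0.5 t32.33
15 z0.0970 p0.0971 turn-0.80 f0.7 m-0.056 lat 0.1 0.7 t32.58
16 z0.0968 p0.0969 turn-0.85 f0.6 m-0.046 lat -0.2 0.0 t32.83
17 z0.0966 p0.0966 turn-0.90 f0.8 m-0.013 lat -0.2 0.8 t33.08
18 z0.0963 p0.0964 turn-0.94 f0.8 m-0.022 lat 0.5 0.4 t33.33
19 z0.0961 p0.0962 turn-0.97 f1.6 m-0.040 lat -0.7 0.7 t33.58
20 z0.0960 p0.0960 turn-1.01 f2.0 m-0.027 lat -0.1 -0.3 t33.83
21 z0.0959 p0.0959 turn-1.04 f1.1 m0.021 lat 0.2 0.4 t34.08
22 z0.0957 p0.0957 turn-1.08 f1.3 m-0.014 lat 0.6 0.4 t34.33
23 z0.0955 p0.0955 turn-1.11 f0.8 m-0.038 lat -0.5 0.6 t34.58
24 z0.0953 p0.0953 turn-1.15 f1.6 m-0.020 lat -0.2 1.0 t34.83
25 z0.0952 p0.0952 turn-1.18 f0.3 m-0.046 lat 0.2 1.1 t35.08
26 z0.0949 p0.0950 turn-1.22 f1.9 m0.031 lat -0.0 -0.1 t35.33
27 z0.0948 p0.0949 turn-1.25 f2.4 m0.066 lat -0.1 0.5 t35.58
28 z0.0947 p0.0949 turn-1.29 f3.5 m0.153 lat 0.9 2.3 t35.83
29 z0.0948 p0.0949 turn-1.32 f2.9 m0.358 lat 1.3 2.8 t36.08
2.3093323582148853
```

The stop was felt at 0.36 N m. I'll relieve the torque, release, retreat and check.

```bash
python3 - <<'E'
from cell import r,optics
from h import *
yaw=hy+1.05-1.32+.04
r.move_linear((*M,.0949),down(yaw),vel=.03); r.sleep(.2); print("m",r.current_torque(),r.current_contact_force())
r.set_gripper(.4); r.set_gripper(1.0); r.move_linear((*M,.13),vel=.08); r.move_linear((M[0],M[1],.26),vel=.2); r.sleep(.3)
P,q=r.current_tool_pos(),r.current_ee_rot(); d=optics.get_image("wrist"); T=wristT(P,q,d)
s=region(d,T,M,.03,.083,.1);print("wing",cv2.minAreaRect(s[:,:2].astype(np.float32)),s[:,2].mean(),np.median(s[:,2]),len(s))
f=region(d,T,M,.03,.062,.076);print("flange",cv2.minEnclosingCircle(f[:,:2].astype(np.float32)),np.median(f[:,2]))
cv2.imwrite("pics/end.png",cv2.resize(d["pixels"][130:230,270:380,::-1],None,fx=5,fy=5)); print(r.current_t(),r.current_contact_force())
E
```

```text
m [ 0.52403268 -0.40551544  0.10757748] [ 1.6170309   2.55616649 -0.11827324]
wing ((0.6236215829849243, 0.15751716494560242), (0.009965179488062859, 0.04039463773369789), 61.51420974731445) 0.09094413333906001 0.09112888486741882 389
flange ((0.623958170413971, 0.1572066843509674), 0.024812515825033188) 0.06745401923357008
39.1917 [-0.31640814 -0.04585565  0.70730583]
```

View pics/end.png

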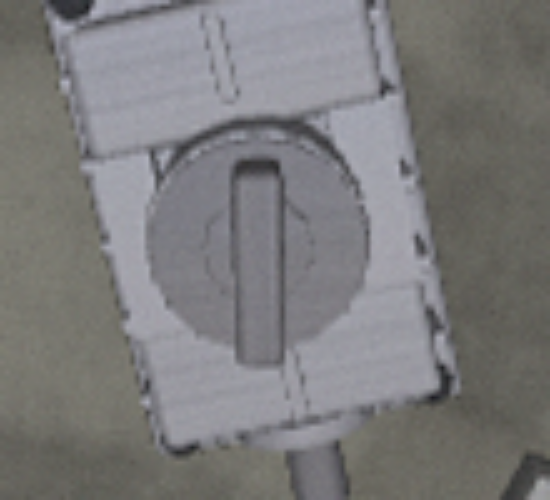

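The plug is seated: the wing centre is about 17.6–18 mm above the mouth, and the flange matches the fully home height. It is centred and released.

```bash
python3 -c "
from cell import r
print(r.hand_in())"
```

```text
the job is handed in; nothing more can be done
None
```

I screwed the larger plug into the filler port until it reached the stop, let go and handed the job in at about 39 s; the wing centre measured about 18 mm above the mouth (limit 19 mm), turning torque peaked at 0.36 N m, and no verdict came back.

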